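Lock a drying cartridge into a sloping bayonet port

ROBOT

A 7-joint arm with a two-finger parallel gripper is mounted at the origin on a cart in front of the work surface, level with it; the furniture and walls round the work are solid. World frame = base frame: x ahead of the robot, y to its left, z up, the work surface at z = 0. Lengths are in m, angles in degrees, forces in N, time in s.
With the tool pointing down it reaches from about 0.4 to 0.85 m from the base axis. Payload 4.4 kg.
Tool frame: the origin (TCP) lies between the finger pads; the fingertips stand ctrl.tcp_to_tips ahead of it and the grasp point (between the pads) is the TCP (ctrl.tcp_to_tips is the distance from the TCP to the fingertips, in m); z points along the fingers, y is the line along which they close (so a half turn about z gives the same grasp; the last joint's range is limited). The gripper opens to 94 mm and grips with 3 to 60 N. Pads are 16 mm wide; open, the fingers measure 119 mm over their backs; the gripper's body (75 mm by 177 mm) begins 78 mm behind the grasp point.
Start: joints at [-77.223, 36.005, 2.206, 86.941, -1.547, 57.084, -1.146], TCP at [0.185, 0.623, 0.224] pointing down, gripper open.
Joint ranges: [-175.42, 175.42], [-21.48, 121.26], [-71.46, 75.88], [10.55, 141.38], [-63.04, 243.04], [13.31, 113.54], [-168.57, 168.57]. Speed limits (degrees/s): [147.25, 147.25, 180, 180, 180, 180, 180].

INTERFACE

Orientations are given as [roll, pitch, yaw] about the fixed x, y, z axes, in that order (R = Rz(yaw) Ry(pitch) Rx(roll)).
In Python, from cell import ctrl, imaging, outline_of, tip_of gives the robot as it stands.
- The arm moves only by the tool apply_moves, never from a script. Its argument "series" is one flat list of numbers, 6 for each row, row after row: the shift along the world's x, y, z in cm, then the turn, a rotation vector about the world's x, y, z in rad. In form: [dx, dy, dz, wx, wy, wz, dx, dy, dz, wx, wy, wz, ...]. A call has exactly 10 rows; each row shifts and turns the commanded pose from where the row before left it; what a row does not reach is not made up. A row lasts 1/12 s, in which the tool goes at most 41.7 mm and 7.16 degrees, less where a joint would pass 70% of its speed; a pose out of reach is approached as far as the arm can. A call is refused whole if a number of a shift passes 4.17 or a number of a turn 0.125, either way. A call with a gripper value outside its range is refused whole. "jaw" is the finger opening in cm, from 0 to 9.4, set as the call begins (left out, the last holds). The fingers move at their own pace and stop on an object; the grip force is fixed at half the most. Time passes only in rows, so rows that do not move let the fingers close, or fill a call up. It gives the time, the measured TCP pose, the force, the opening and the grip force at its end, in the units of the state.
- ctrl.get_obs(): the state, without advancing time (a new reading comes with each control period).
- imaging.read_camera(name): name is "side" or "top" or "wrist"; returns the picture (420x560x3 uint8, red, green, blue); there is no depth.
- imaging.camera_model(name): a dict with "K" (3x3 intrinsics, pixels), "T" (4x4, takes a point from camera to world coordinates); the wrist camera has in their place "T_tool_cam" (4x4, takes a point from camera to tool coordinates, whose origin is the TCP and whose axes are the flange's). Camera axes: x right, y down, z forward; pixel columns grow to the right and rows downward; lengths in m; the calibration is good to about 2 mm. The wrist camera is an equidistant fisheye: a pixel r from the principal point sees the ray r / f radians off the axis. A picture is of the moment at which its call begins: read the wrist's pose just before it. camera_model takes no time and is no camera call.
- ctrl.finish_job(): hands the job in; it is judged then, once.
Trained networks look in the newest picture that a camera, given by its name, has taken for a name from the list of things; names that differ only in an ending like _2 or _b are one class to them, and where a whole thing is asked for, a point or a joint stands for the part that bears it (a point fixed in the world has none). Each returns a list of dicts, best first, with "p" (0 to 1); they miss things now and then, are a little off and sometimes report something else, mostly with a low value. They report only what shows in the picture. A call takes as long as a camera call. They do not tell look-alikes from the thing itself.
- outline_of(name, camera): "region" (420x560 bool, what is visible of it) and "rect" ([centre column, centre row, width, height] in pixels, round what is visible of it).
- tip_of(name, camera): "xy" ([column, row] in pixels: a listed point, or the origin of a listed thing).
The state is a dict: "time_s": time; "qpos": joint angles; "dq": joint speeds; "effort": joint torques, N m; "position": TCP position; "tool_rot": TCP orientation; "contact_force": force on the tool from outside, world axes, zero at the start; "torque": the same for the moment, N m; "grip_width": finger opening in m; "finger_force": force on a finger pad.
Only numpy, scipy, OpenCV 4.12 (cv2) and the standard library are available. Lean on these libraries where they do the work, as an engineer would, in place of code of your own. Each camera call takes 0.05 s, during which the arm holds its last target. There are 200 camera calls.

TASK

Fit the drying cartridge into the sloping ring port of the drying unit. Enter its two lugs in the two slots of the ring, push it in against the spring, turn it a quarter turn clockwise (seen looking at its handle from outside), then let go so that the spring lifts it into its locked seat. Do not force it, and leave the solder reel, the tape roll and the glass bottle where they stand.

Things in the scene. Friction and masses are not known exactly. Their poses are not given: they have to be found in the camera images.
- cartridge_centre (a point): Loose drying cartridge, 0.14 to 0.26 kg, 96 mm tall, standing upright on its plug. The point is on its axis, 48 mm above its foot. z: axis, foot to handle; x: through the lugs and along the handle bar (same after a half turn). Metal plug 50 mm across, 33 mm long, foot chamfered 3 mm; collar 70 mm across, 33 to 39 mm above the foot; white body 56 mm across, up to 62 mm.
- cartridge_handle (a point): Middle of the cartridge's grey handle bar, 36 mm above the cartridge's centre on its axis; same axes. The bar is 52 mm long (x), 18 mm thick (y), and rises 34 mm above the white body; grip it across its thickness.
- cartridge_lugs (a point): On the cartridge's axis at the middle height of its two steel lugs, 12 mm above the foot; same axes. The lugs point to +x and -x and end 33 mm from the axis; each is 10 mm wide and 8 mm high.
- port_mouth (a point): Port: centre of the top face of the metal ring on the fixed drying unit (tilted grey box on a 150 mm square base). Ring 84 mm across, 34 mm high, bore 55 mm. z: out along the axis, 30 degrees from vertical, leaning to the robot; x: through the two entry slots (same after a half turn), which are about 16 mm wide and reach 36 mm from the axis.
- port_seat (a point): On the port's axis, 27 mm above the mouth; axes as port_mouth: where the cartridge's centre is when locked (collar 12 mm clear of the ring), the lugs then along the port's y. Lugs turn only clockwise and only with the cartridge at least 4 mm deeper than this; the collar meets the ring at 12 mm deeper. After 82 to 97 degrees (stop) they can rise into the seat. Small outer ribs on the ring mark it.
- plunger (a joint): Spring plate in the port's bore, pushed in by the cartridge's foot along the axis: 0 free (its top 15 mm below the mouth), 0.006 with the cartridge locked, 0.018 with the collar on the ring. It pushes back with about 2 N at 0, 6 N locked, 15 N at the ring.
- solder_reel: Loose bystander: blue and white reel, 56 mm in diameter, 36 mm high, origin under its centre. Stands near the cartridge's row; cartridge, reel and tape roll change places.
- tape_roll: Loose bystander: dark roll of tape lying flat, 55 mm in diameter, 19 mm high, origin under its centre.
- media_bottle: Loose bystander: glass bottle with a cap, 70 mm in diameter, 147 mm high, standing to the right of the drying unit; origin under its centre.
- test_cell: Fixed obstacle to the right of the work: test cell, a grey base plate block 201 x 168 mm, 60 mm high, with a black and grey round tower (about 130 mm wide) on it and a thin rod up to 270 mm high. Origin on the table at about the middle of its base. Go round or over it.
- drying_unit: The fixed drying unit that carries the port: grey box on a dark base, 150 x 150 mm, origin under the base's centre; about 155 mm high at the top of the ring. In normal use nothing on it needs more than about 25 N; do not force the cartridge against the ring's edges or stop (80 N is too much).
There are look-alikes about, which are no part of the job. Of the things shaped like the part that bears cartridge_centre, the grey one is meant.

How it is judged:
By the outcome, as a careful person would: the job done as asked, in the order asked, and still so for the second after the job is handed in, with the robot touching nothing.
It also fails if it takes over 48 s, if anything falls off the work surface, if the arm or the gripper's body presses on something with over 40 N, if the wrist force passes 120 N, or if a joint passes its speed limit or range.

## Working session

There is one attempt and no reset: what is moved stays moved. The work goes in short steps, Python scripts to look and compute and a tool call to move; the robot and the scene stay as the last step left them, time stands still between calls to the robot, and variables do not carry over. Pictures are saved under pics/ and viewed, at most 10 in all, crops included, and the job is handed in when it is done.

Besides the shell and the picture viewer there is one more tool, called after ">>>" by a JSON object that holds its "fn" and its "kwargs". apply_moves: Moves the arm, as the interface text tells. Its arguments: {"type":"object","properties":{"series":{"type":"array"},"jaw":{"type":"number"}},"required":["series"]}

```bash
mkdir -p pics; cat > h.py <<'E'
import numpy as np, cv2
from cell import ctrl, imaging, outline_of, tip_of
from scipy.spatial.transform import Rotation as R
E
python3 - <<'E'
from h import *
for c in ("side","top"):
    im=imaging.read_camera(c); cv2.imwrite(f"pics/{c}0.png",im[:,:,::-1])
    m=imaging.camera_model(c); print(c,np.round(m["K"],1).tolist(),np.round(m["T"],3).tolist())
    for n in ("cartridge_centre","cartridge_handle","cartridge_lugs","port_mouth","port_seat"):
        print(n,[(np.round(d["xy"],1).tolist(),round(d["p"],2)) for d in tip_of(n,c)])
o=ctrl.get_obs();print(o, ctrl.tcp_to_tips)
m=imaging.camera_model("wrist");print({k:np.round(v,4).tolist() for k,v in m.items()if k!="name"})
E
```

```text
side [[423.3, 0.0, 281.7], [0.0, 423.3, 209.9], [0.0, 0.0, 1.0]] [[-0.94, -0.194, 0.28, 0.335], [-0.341, 0.544, -0.767, 0.941], [-0.003, -0.816, -0.578, 0.644], [0.0, 0.0, 0.0, 1.0]]
cartridge_centre [([253.5, 267.7], 0.85), ([317.2, 302.2], 0.76), ([319.3, 219.0], 0.71)]
cartridge_handle [([254.1, 252.4], 0.91), ([317.6, 289.8], 0.82), ([317.8, 207.9], 0.82)]
cartridge_lugs [([318.3, 310.6], 0.98), ([316.4, 233.2], 0.97), ([255.7, 279.4], 0.66)]
port_mouth [([257.3, 191.5], 0.93)]
port_seat [([265.4, 185.3], 0.65)]
top [[463.2, 0.0, 285.1], [0.0, 463.2, 208.8], [0.0, 0.0, 1.0]] [[-0.038, -0.971, 0.238, 0.34], [-0.999, 0.038, -0.001, 0.217], [-0.008, -0.238, -0.971, 1.161], [0.0, 0.0, 0.0, 1.0]]
cartridge_centre [([308.7, 238.2], 0.67), ([225.0, 212.1], 0.61), ([208.4, 274.9], 0.6)]
cartridge_handle [([207.3, 271.7], 0.97), ([311.2, 235.4], 0.8), ([225.5, 207.1], 0.72)]
cartridge_lugs [([207.9, 273.3], 0.93), ([227.7, 213.4], 0.93), ([310.1, 244.5], 0.68)]
port_mouth [([339.3, 182.6], 0.65), ([284.6, 177.4], 0.59), ([293.7, 281.6], 0.5)]
port_seat [([285.0, 183.1], 0.89)]
{'time_s': 
[... 216 characters left out ...]
2657928,  0.00843852]), 'effort': array([-6.70497357e-04, -5.49324059e+01,  1.14232812e+00, -1.86869073e+01,
       -5.23742381e-02,  1.58311171e-02,  3.35810057e-05]), 'position': array([0.18508359, 0.62307484, 0.2244839 ]), 'tool_rot': array([-1.79997899e+02, -4.78033595e-03,  1.63447680e+02]), 'contact_force': array([-0.02592396, -0.50536584, -0.70173865]), 'torque': array([-0.00367623,  0.00103011,  0.01603229]), 'finger_force': 0.0, 'grip_width': 0.09398413453301703} 0.019
{'K': [[325.1923, 0.0, 278.4661], [0.0, 325.1923, 207.116], [0.0, 0.0, 1.0]], 'T_tool_cam': [[0.0008, -0.9607, -0.2777, 0.0807], [1.0, 0.0012, -0.0012, 0.0004], [0.0015, -0.2777, 0.9607, -0.16], [0.0, 0.0, 0.0, 1.0]]}
```

View pics/side0.png

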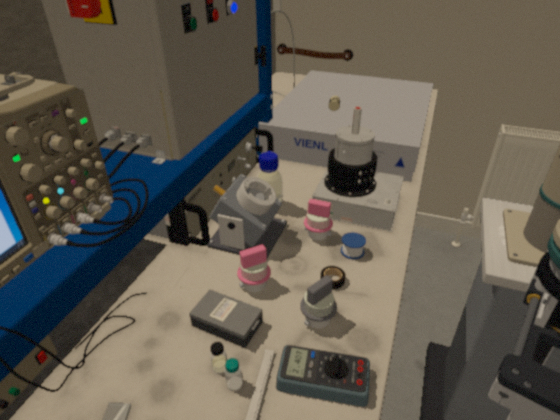

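View pics/top0.png

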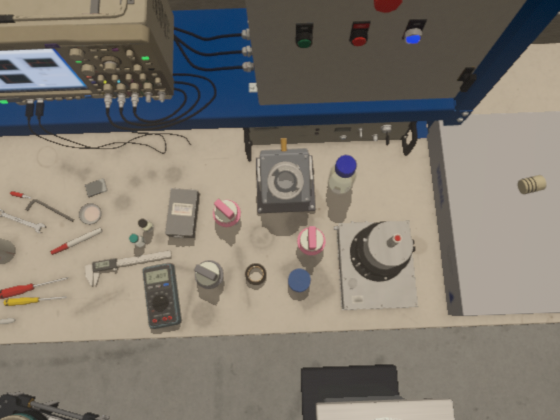

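Three things are cartridge-shaped. In the side/top pictures they are at (317,302)/(208,275) with a grey handle, (254,268)/(226,212) in pink, and (319,219)/(310,240) in pink. The task asks for the grey one, so it is the first. I'll confirm that in a crop and triangulate.

```bash
cat >> h.py <<'E'
def ray(c,xy):
    m=imaging.camera_model(c);K,T=np.array(m["K"]),np.array(m["T"])
    d=T[:3,:3]@np.linalg.inv(K)@np.array([*xy,1.]);return T[:3,3],d/np.linalg.norm(d)
def wray(xy,obs):
    m=imaging.camera_model("wrist");K,T=np.array(m["K"]),np.array(m["T_tool_cam"])
    v=np.array([(xy[0]-K[0,2])/K[0,0],(xy[1]-K[1,2])/K[1,1]]);r=np.linalg.norm(v)
    d=np.array([*(v/r*np.sin(r)),np.cos(r)]) if r>1e-9 else np.array([0,0,1.])
    Rt=R.from_euler("xyz",obs["tool_rot"],degrees=True).as_matrix()
    return obs["position"]+Rt@T[:3,3],Rt@T[:3,:3]@d
def wproj(P,obs):
    m=imaging.camera_model("wrist");K,T=np.array(m["K"]),np.array(m["T_tool_cam"])
    Rt=R.from_euler("xyz",obs["tool_rot"],degrees=True).as_matrix()
    q=(np.atleast_2d(P)-obs["position"])@Rt; q=(q-T[:3,3])@T[:3,:3]
    s=np.linalg.norm(q[:,:2],axis=1);th=np.arctan2(s,q[:,2])
    return q[:,:2]/s[:,None]*th[:,None]*K[0,0]+K[:2,2]
def tri(*rays):
    A=sum(np.eye(3)-np.outer(d,d) for o,d in rays);b=sum((np.eye(3)-np.outer(d,d))@o for o,d in rays)
    p=np.linalg.solve(A,b);return p,[round(1e3*np.linalg.norm(np.cross(d,p-o)),1) for o,d in rays]
def onz(r,z): o,d=r;return o+d*(z-o[2])/d[2]
E
python3 - <<'E'
from h import *
pr={"handle":((317.6,289.8),(207.3,271.7)),"centre":((317.2,302.2),(208.4,274.9)),"lugs":((318.3,310.6),(207.9,273.3)),
"mouth":((257.3,191.5),(284.6,177.4)),"seat":((265.4,185.3),(285,183.1)),"pinkA":((254.1,252.4),(225.5,207.1)),"pinkB":((317.8,207.9),(311.2,235.4))}
for n,(s,t) in pr.items(): p,e=tri(ray("side",s),ray("top",t));print(n,np.round(p,4),e)
for n in ("solder_reel","tape_roll","media_bottle","test_cell","drying_unit"):
    for c in ("top","side"):
        for d in tip_of(n,c)[:2]: print(n,c,round(d["p"],2),np.round(onz(ray(c,d["xy"]),0),3))
a=cv2.imread("pics/side0.png")[190:340,225:365];b=cv2.imread("pics/top0.png")[140:300,180:340]
cv2.imwrite("pics/crop.png",np.hstack([cv2.resize(a,(400,428)),cv2.resize(b,(400,428))]))
E
```

```text
handle [0.4623 0.4029 0.0746] [np.float64(0.0), np.float64(0.0)]
centre [0.4594 0.4055 0.0449] [np.float64(1.5), np.float64(1.5)]
lugs [0.4603 0.4092 0.0273] [np.float64(3.4), np.float64(3.4)]
mouth [0.6634 0.2128 0.1318] [np.float64(4.3), np.float64(4.3)]
seat [0.6434 0.2125 0.152 ] [np.float64(4.2), np.float64(4.2)]
pinkA [0.6107 0.3571 0.0853] [np.float64(3.0), np.float64(3.0)]
pinkB [0.5355 0.1555 0.0786] [np.float64(2.7), np.float64(2.7)]
solder_reel top 0.71 [0.435 0.197 0.   ]
solder_reel top 0.39 [0.462 0.405 0.   ]
solder_reel side 0.94 [0.444 0.182 0.   ]
tape_roll top 0.47 [0.462 0.304 0.   ]
tape_roll side 0.66 [0.453 0.295 0.   ]
tape_roll side 0.38 [0.461 0.39  0.   ]
media_bottle top 0.58 [0.694 0.059 0.   ]
media_bottle side 0.95 [0.699 0.063 0.   ]
drying_unit top 0.68 [0.687 0.216 0.   ]
drying_unit side 0.76 [0.691 0.207 0.   ]
drying_unit side 0.21 [0.467 0.365 0.   ]
```

View pics/crop.png

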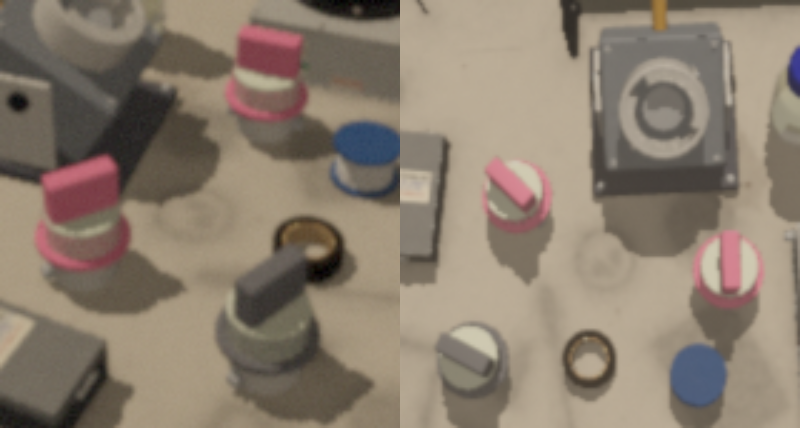

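The crop confirms it: the grey-handled cartridge is at side (317,302) and top (208,275). The two pink ones are look-alikes. The ring's slots run from upper-left to lower-right in the top view. I'll go over the port first and take a close look with the wrist camera.

>>> {"fn": "apply_moves", "kwargs": {"series": [2, -2, 0.5, 0, 0, 0.067, 2, -2, 0.5, 0, 0, 0.067, 2, -2, 0.5, 0, 0, 0.067, 2, -2, 0.5, 0, 0, 0.067, 2, -2, 0.5, 0, 0, 0.067, 2, -2, 0.5, 0, 0, 0.067, 2, -2, 0.5, 0, 0, 0.067, 2, -2, 0.5, 0, 0, 0.067, 2, -2, 0.5, 0, 0, 0.067, 2, -2, 0.5, 0, 0, 0.067]}}

```text
time_s: 1.93
position: [0.386, 0.422, 0.2749]
tool_rot: [180.0, 0.0, -158.0]
contact_force: [0.7, -0.8, 1.2]
grip_width: 0.094
finger_force: 0.0
```

>>> {"fn": "apply_moves", "kwargs": {"series": [2, -2, 0.2, 0, 0, 0.067, 2, -2, 0.2, 0, 0, 0.067, 2, -2, 0.2, 0, 0, 0.067, 2, -2, 0.2, 0, 0, 0.067, 2, -2, 0.2, 0, 0, 0.067, 2, -2, 0.2, 0, 0, 0.067, 2, -2, 0.2, 0, 0, 0.067, 2, -2, 0.2, 0, 0, 0.067, 2, -2, 0.2, 0, 0, 0.067, 2, -2, 0.2, 0, 0, 0.067]}}

```text
time_s: 2.77
position: [0.586, 0.2219, 0.2947]
tool_rot: [-180.0, 0.0, -119.6]
contact_force: [0.5, 0.1, 0.5]
grip_width: 0.0938
finger_force: 0.0
```

```bash
python3 - <<'E'
from h import *
o=ctrl.get_obs();im=imaging.read_camera("wrist");cv2.imwrite("pics/w1.png",im[:,:,::-1])
print(o["time_s"],o["position"],o["tool_rot"],o["qpos"].round(1))
for n in ("port_mouth","port_seat","cartridge_handle"):
    for d in tip_of(n,"wrist"): print(n,np.round(d["xy"],1),round(d["p"],2))
print(np.round(wproj([[.6634,.2128,.1318],[.4623,.4029,.0746]],o),1))
E
```

```text
2.7667 [0.58603137 0.22186278 0.29468761] [-1.79990708e+02  4.21372435e-03 -1.19596884e+02] [-14.2  30.9 -15.1  85.3   8.5  64.9 119.6]
port_mouth [217.6 220. ] 0.94
port_mouth [213.9 200.5] 0.17
port_seat [226.6 223.6] 0.71
cartridge_handle [427.  256.3] 0.8
cartridge_handle [292.4 111.8] 0.74
cartridge_handle [318.4 287.5] 0.59
[[211.3 223.4]
 [421.9 254.4]]
```

View pics/w1.png

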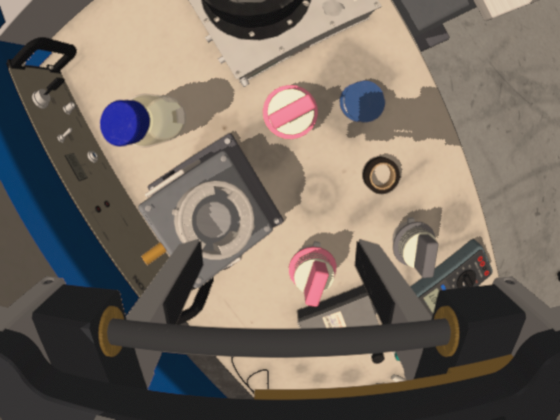

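The wrist view shows the ring at (215,220), the grey cartridge at (420,245), the tape at (382,175), and the reel at (362,100). I'll triangulate the port with all three cameras and rectify its mouth plane to measure the centre and slots.

```bash
cat >> h.py <<'E'
def rectify(im,o,c,Rp,half=0.06,n=400):
    g=np.linspace(-half,half,n);X,Y=np.meshgrid(g,-g)
    P=c+X.ravel()[:,None]*Rp[:,0]+Y.ravel()[:,None]*Rp[:,1]
    uv=wproj(P,o).astype(np.float32).reshape(n,n,2)
    return cv2.remap(im,uv[...,0],uv[...,1],cv2.INTER_CUBIC)
E
python3 - <<'E'
from h import *
o=ctrl.get_obs();im=cv2.imread("pics/w1.png")
p,e=tri(ray("side",(257.3,191.5)),ray("top",(284.6,177.4)),wray((217.6,220),o));print("mouth",p,e)
q,e=tri(ray("side",(265.4,185.3)),ray("top",(285,183.1)),wray((226.6,223.6),o));print("seat",q,e)
h,e=tri(ray("side",(317.6,289.8)),ray("top",(207.3,271.7)),wray((427,256.3),o));print("handle",h,e)
Rp=R.from_euler("y",-30,degrees=True).as_matrix()
a=rectify(im,o,np.array([.6634,.2128,.1318]),Rp)
a2=rectify(im,o,np.array([.462,.404,.101]),np.eye(3))
cv2.imwrite("pics/r1.png",np.hstack([a,a2]))
E
```

```text
mouth [0.66033216 0.21335968 0.13164275] [np.float64(1.5), np.float64(7.1), np.float64(5.6)]
seat [0.64202772 0.21463323 0.15401601] [np.float64(3.9), np.float64(5.0), np.float64(2.1)]
handle [0.46046975 0.40509845 0.07980411] [np.float64(2.2), np.float64(3.3), np.float64(3.2)]
```

View pics/r1.png

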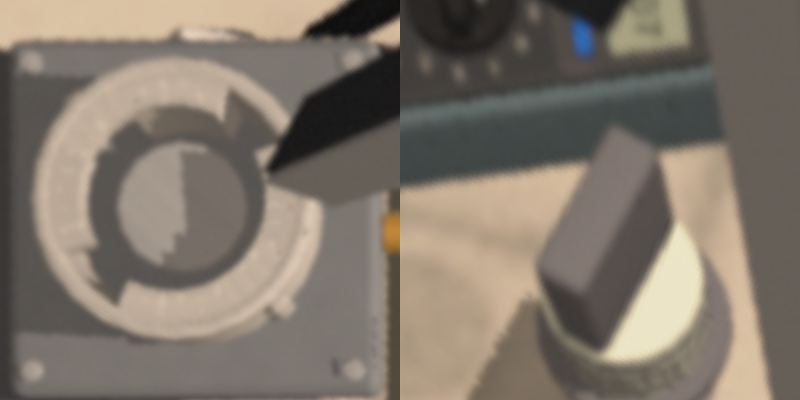

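>>> {"fn": "apply_moves", "kwargs": {"series": [0.8, 0.2, -1.3, 0, -0.0873, 0, 0.8, 0.2, -1.3, 0, -0.0873, 0, 0.8, 0.2, -1.3, 0, -0.0873, 0, 0.9, 0.2, -1.4, 0, -0.0873, 0, 0.9, 0.2, -1.4, 0, -0.0873, 0, 0.9, 0.2, -1.4, 0, -0.0873, 0, 0, 0, 0, 0.043, 0, -0.075, 0, 0, 0, 0.043, 0, -0.075, 0, 0, 0, 0.043, 0, -0.075, 0, 0, 0, 0, 0, 0]}}

```text
time_s: 3.8
position: [0.6344, 0.2378, 0.2133]
tool_rot: [-157.8, 20.6, -130.5]
contact_force: [0.2, -0.7, 0.4]
grip_width: 0.094
finger_force: 0.0
```

```bash
python3 - <<'E'
from h import *
o=ctrl.get_obs();im=imaging.read_camera("wrist")[:,:,::-1];cv2.imwrite("pics/w2.png",im)
np.save("o2.npy",o,allow_pickle=True)
print(o["time_s"],o["position"],o["tool_rot"],o["qpos"].round(1))
for n in ("port_mouth","port_seat"):
    for d in tip_of(n,"wrist"): print(n,np.round(d["xy"],1),round(d["p"],2))
Rp=R.from_euler("y",-30,degrees=True).as_matrix();c=np.array([.659,.213,.134])
print(wproj([c],o))
a=rectify(im,o,c,Rp)
cv2.imwrite("pics/r2.png",np.hstack([a,cv2.resize(im,(533,400))[:, :400]]))
E
```

```text
3.8 [0.63439304 0.23782032 0.21333666] [-157.77343259   20.57311591 -130.50885707] [-39.1  30.2  12.4 112.3  34.9  14.2  73.5]
port_mouth [275.5 182.1] 0.66
port_seat [272.5 189.6] 0.73
[[272.55371695 182.72596218]]
```

View pics/r2.png

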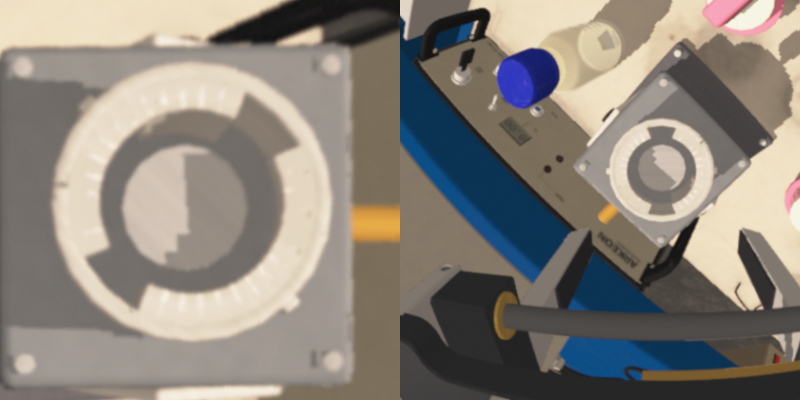

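```bash
python3 - <<'E'
from h import *
o=np.load("o2.npy",allow_pickle=True).item();im=cv2.imread("pics/w2.png")
Rt=R.from_euler("xyz",o["tool_rot"],degrees=True).as_matrix();print(Rt.round(3))
Rp=R.from_euler("y",-30,degrees=True).as_matrix();c=np.array([.659,.213,.134])
for dz in (0,0.0016):
    a=cv2.cvtColor(rectify(im,o,c+dz*Rp[:,2],Rp,n=800),cv2.COLOR_BGR2GRAY).astype(np.float32)
    def samp(cx,cy,r,t): return cv2.remap(a,(400+(cx+r*np.cos(t))/.15).astype(np.float32),(400-(cy+r*np.sin(t))/.15).astype(np.float32),1)
    t=np.radians(np.arange(0,360,1.));best=max(((samp(x,y,rr-1.5+0*t[None],t[None])-samp(x,y,rr+1.5+0*t[None],t[None])).clip(-60,60).mean(),x,y,rr) for x in np.arange(-5,1,.5) for y in np.arange(-3,3,.5) for rr in np.arange(39,45,.5))
    print(dz,best)
    _,x,y,_=best
    v=sum(samp(x,y,rr+0*t[None],t[None])[0] for rr in (30,31,32,33))/4
    print((v[::3]).astype(int).tolist())
E
```

```text
[[-0.608 -0.617  0.499]
 [-0.712  0.702  0.002]
 [-0.351 -0.354 -0.867]]
0 (np.float32(59.19278), np.float64(-2.0), np.float64(-0.5), np.float64(42.0))
[216, 216, 216, 216, 216, 216, 217, 215, 215, 210, 135, 123, 123, 124, 124, 124, 124, 124, 124, 124, 124, 149, 218, 220, 221, 226, 221, 221, 228, 229, 221, 222, 234, 222, 221, 229, 225, 218, 223, 225, 221, 223, 222, 221, 223, 227, 222, 222, 228, 227, 222, 224, 234, 217, 217, 230, 221, 218, 222, 220, 218, 218, 218, 218, 218, 224, 223, 219, 219, 194, 116, 112, 111, 111, 111, 111, 111, 112, 113, 113, 121, 207, 224, 224, 231, 229, 224, 226, 234, 224, 223, 230, 226, 223, 224, 228, 223, 223, 230, 224, 223, 225, 228, 222, 224, 227, 222, 223, 225, 221, 222, 222, 219, 216, 216, 216, 216, 216, 216, 216]
0.0016 (np.float32(59.319656), np.float64(-2.0), np.float64(-1.0), np.float64(41.5))
[216, 216, 216, 216, 216, 215, 217, 215, 215, 213, 148, 123, 123, 123, 124, 124, 124, 124, 124, 124, 124, 135, 214, 221, 220, 226, 221, 220, 226, 231, 221, 222, 234, 223, 220, 228, 226, 217, 223, 225, 221, 223, 222, 222, 223, 227, 222, 223, 229, 227, 222, 225, 233, 217, 218, 232, 219, 218, 224, 219, 218, 218, 218, 218, 218, 226, 220, 219, 218, 172, 113, 112, 111, 111, 111, 111, 111, 112, 113, 114, 131, 218, 224, 224, 233, 226, 224, 227, 231, 223, 224, 230, 225, 223, 224, 227, 223, 223, 230, 223, 223, 225, 228, 222, 223, 225, 221, 223, 224, 221, 222, 222, 219, 216, 216, 216, 216, 216, 215, 217]
```

>>> {"fn": "apply_moves", "kwargs": {"series": [-1.7, 1.7, 1, 0, 0.0524, 0, -1.7, 1.7, 1, 0, 0.0524, 0, -1.7, 1.7, 0, 0, 0.0524, 0, -1.7, 1.7, 0, 0, 0.0524, 0, -1.7, 1.7, 0, 0, 0.0524, 0, -1.7, 1.7, 0, 0, 0.0524, 0, -1.7, 1.7, 0, 0, 0.0524, 0, -1.7, 1.7, 0, 0, 0.0524, 0, -1.7, 1.7, -1, 0, 0.0524, 0, -1.7, 1.7, -1, 0, 0.0524, 0]}}

```text
time_s: 4.78
position: [0.4658, 0.4061, 0.2145]
tool_rot: [179.9, -0.0, -134.6]
contact_force: [-0.5, 0.8, -0.5]
grip_width: 0.0943
finger_force: 0.0
```

>>> {"fn": "apply_moves", "kwargs": {"series": [0, 0, 0, 0, 0, 0.067, 0, 0, 0, 0, 0, 0.067, 0, 0, 0, 0, 0, 0.067, 0, 0, 0, 0, 0, 0.067, 0, 0, 0, 0, 0, 0, 0, 0, 0, 0, 0, 0, 0, 0, 0, 0, 0, 0, 0, 0, 0, 0, 0, 0, 0, 0, 0, 0, 0, 0, 0, 0, 0, 0, 0, 0]}}

```text
time_s: 5.62
position: [0.4661, 0.4051, 0.2136]
tool_rot: [-180.0, -0.1, -119.3]
contact_force: [0.0, -0.4, -0.5]
grip_width: 0.0938
finger_force: 0.0
```

```bash
python3 - <<'E'
from h import *
o=ctrl.get_obs();im=imaging.read_camera("wrist")[:,:,::-1];cv2.imwrite("pics/w3.png",im)
np.save("o3.npy",o,allow_pickle=True)
print(o["time_s"],o["position"],o["tool_rot"],o["qpos"].round(1))
for n,z in (("cartridge_handle",.084),("cartridge_centre",.048),("cartridge_lugs",.012)):
    for d in tip_of(n,"wrist")[:2]: print(n,np.round(d["xy"],1),round(d["p"],2),onz(wray(d["xy"],o),z).round(4))
a=rectify(im,o,np.array([.461,.405,.096]),np.eye(3),half=.05)
b=rectify(im,o,np.array([.461,.405,.039]),np.eye(3),half=.05)
cv2.imwrite("pics/r3.png",np.hstack([a,b]))
E
```

```text
5.6167 [0.46607929 0.40510884 0.21359207] [-1.79990962e+02 -5.98394717e-02 -1.19291848e+02] [-33.1  34.7 -17.1  92.7  11.9  54.4  96.4]
cartridge_handle [284.3 200.6] 0.92 [0.4599 0.4043 0.084 ]
cartridge_handle [95.  23.8] 0.82 [0.5335 0.1549 0.084 ]
cartridge_centre [111.8  30. ] 0.83 [0.5325 0.1541 0.048 ]
cartridge_centre [287.  192.4] 0.79 [0.4573 0.4067 0.048 ]
cartridge_lugs [127.7  37.2] 0.9 [0.5309 0.1567 0.012 ]
cartridge_lugs [157.8 213.8] 0.64 [0.6103 0.3606 0.012 ]
```

View pics/r3.png

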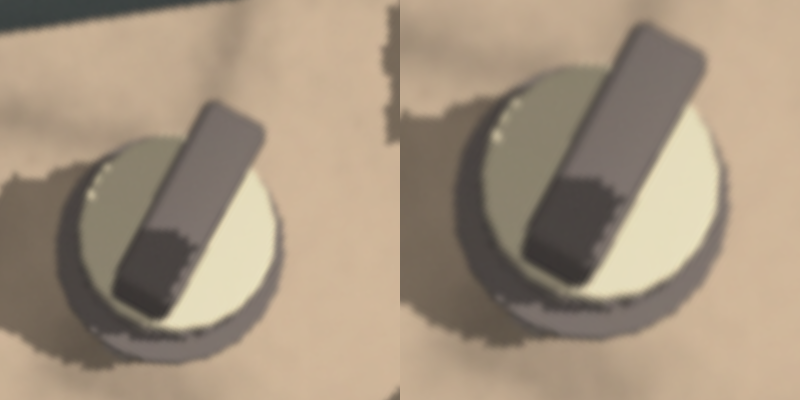

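The handle is at about (0.459, 0.404) with a yaw of about 63°. I'll descend and grip.

>>> {"fn": "apply_moves", "kwargs": {"series": [-0.7, -0.1, 0, 0, 0, 0.036, 0, 0, -1.6, 0, 0, 0, 0, 0, -1.6, 0, 0, 0, 0, 0, -1.6, 0, 0, 0, 0, 0, -1.6, 0, 0, 0, 0, 0, -1.6, 0, 0, 0, 0, 0, -1.6, 0, 0, 0, 0, 0, -1.6, 0, 0, 0, 0, 0, -1.6, 0, 0, 0, 0, 0, 0, 0, 0, 0]}}

```text
time_s: 6.65
position: [0.457, 0.4025, 0.0827]
tool_rot: [179.9, -0.4, -117.1]
contact_force: [-0.2, -0.5, -0.8]
grip_width: 0.094
finger_force: 0.0
```

>>> {"fn": "apply_moves", "kwargs": {"series": [0, 0, 0, 0, 0, 0, 0, 0, 0, 0, 0, 0, 0, 0, 0, 0, 0, 0, 0, 0, 0, 0, 0, 0, 0, 0, 0, 0, 0, 0, 0, 0, 0, 0, 0, 0, 0, 0, 0, 0, 0, 0, 0, 0, 0, 0, 0, 0, 0, 0, 0, 0, 0, 0, 0, 0, 0, 0, 0, 0], "jaw": 0}}

```text
time_s: 7.48
position: [0.459, 0.4041, 0.0855]
tool_rot: [180.0, -0.1, -117.2]
contact_force: [0.3, -0.8, -0.5]
grip_width: 0.0307
finger_force: 0.0
```

>>> {"fn": "apply_moves", "kwargs": {"series": [0, 0, 0, 0, 0, 0, 0, 0, 0, 0, 0, 0, 0, 0, 0, 0, 0, 0, 0, 0, 0, 0, 0, 0, 0, 0, 0, 0, 0, 0, 0, 0, 0, 0, 0, 0, 0, 0, 0, 0, 0, 0, 0, 0, 1.5, 0, 0, 0, 0, 0, 1.5, 0, 0, 0, 0, 0, 1.5, 0, 0, 0], "jaw": 0}}

```text
time_s: 8.32
position: [0.4587, 0.4036, 0.1305]
tool_rot: [180.0, -0.1, -117.2]
contact_force: [-0.6, -0.2, -1.8]
grip_width: 0.0178
finger_force: 30.0
```

Gripped at 17.8 mm. I'll lift, turn to the slot direction, carry it over to the port, and tilt.

>>> {"fn": "apply_moves", "kwargs": {"series": [0, 0, 3.5, 0, 0, -0.0775, 0, 0, 3.5, 0, 0, -0.0775, 0, 0, 3.5, 0, 0, -0.0775, 0, 0, 3.5, 0, 0, -0.0775, 1.3, -1.9, 0, 0, 0, 0, 1.3, -1.9, 0, 0, 0, 0, 1.3, -1.9, 0, 0, 0, 0, 1.3, -1.9, 0, 0, 0, 0, 1.3, -1.9, 0, 0, 0, 0, 1.3, -1.9, 0, 0, 0, 0]}}

```text
time_s: 9.15
position: [0.5373, 0.2888, 0.2703]
tool_rot: [-180.0, -0.1, -135.0]
contact_force: [-0.6, 0.4, -1.5]
grip_width: 0.0179
finger_force: 30.0
```

>>> {"fn": "apply_moves", "kwargs": {"series": [1.3, -1.9, 0, 0, -0.0524, 0, 1.3, -1.9, 0, 0, -0.0524, 0, 1.3, -1.9, 0, 0, -0.0524, 0, 1.3, -1.9, 0, 0, -0.0524, 0, 0, 0, 0, 0, -0.0524, 0, 0, 0, 0, 0, -0.0524, 0, 0, 0, 0, 0, -0.0524, 0, 0, 0, 0, 0, -0.0524, 0, 0, 0, 0, 0, -0.0524, 0, 0, 0, 0, 0, -0.0524, 0]}}

```text
time_s: 9.98
position: [0.5885, 0.2137, 0.2705]
tool_rot: [-157.8, 20.7, -130.9]
contact_force: [1.1, -0.5, -1.2]
grip_width: 0.0181
finger_force: 30.0
```

```bash
cat >> h.py <<'E'
Rp=R.from_euler("y",-30,degrees=True).as_matrix()
M=np.array([.6575,.213,.1325])
def rep(o=None):
    "TCP in port frame (mm), tool x angle in the ring plane, tilt errors (deg)"
    o=o or ctrl.get_obs();Rt=Rp.T@R.from_euler("xyz",o["tool_rot"],degrees=True).as_matrix()
    print("t",round(o["time_s"],2),"port mm",(1e3*Rp.T@(o["position"]-M)).round(1),"ang",round(np.degrees(np.arctan2(Rt[1,0],Rt[0,0]))%360,1),
     "tilt",np.degrees(Rt[:2,2]).round(2),"F",(Rp.T@o["contact_force"]).round(1),"q",o["qpos"].round(0),"pos",o["position"].round(4))
E
python3 -c "
from h import *
rep();rep()"
```

```text
t 9.98 port mm [  9.2   0.7 154. ] ang 225.0 tilt [ 0.05 -0.01] F [ 0.4 -0.5 -1.6] q [-37.  21.   8. 116.  36.  20.  73.] pos [0.5885 0.2137 0.2705]
t 9.98 port mm [  9.2   0.7 154. ] ang 225.0 tilt [ 0.05 -0.01] F [ 0.4 -0.5 -1.6] q [-37.  21.   8. 116.  36.  20.  73.] pos [0.5885 0.2137 0.2705]
```

>>> {"fn": "apply_moves", "kwargs": {"series": [0.3, 0, -0.9, 0, 0, 0, 0.3, -0.1, -0.9, 0, 0, 0, 0.3, 0, -0.9, 0, 0, 0, 0.3, 0, -0.9, 0, 0, 0, 0.3, 0, -0.8, 0, 0, 0, 0, 0, 0, 0, 0, 0, 0, 0, 0, 0, 0, 0, 0, 0, 0, 0, 0, 0, 0, 0, 0, 0, 0, 0, 0, 0, 0, 0, 0, 0]}}

```text
time_s: 10.82
position: [0.6044, 0.213, 0.227]
tool_rot: [-157.8, 20.7, -130.9]
contact_force: [0.1, -0.4, -2.2]
grip_width: 0.0179
finger_force: 30.0
```

```bash
python3 - <<'E'
from h import *
rep()
o=ctrl.get_obs();n=Rp[:,2]
ims={c:imaging.read_camera(c)[:,:,::-1].copy() for c in ("wrist","top","side")}
def prj(c,P):
    if c=="wrist": return wproj(P,o)
    m=imaging.camera_model(c);T=np.array(m["T"]);q=(P-T[:3,3])@T[:3,:3];q=q@np.array(m["K"]).T;return q[:,:2]/q[:,2:]
for c in ims:
    for nm in ("cartridge_handle","cartridge_centre","cartridge_lugs","port_mouth"):
        off=dict(cartridge_handle=-.0015,cartridge_centre=-.0375,cartridge_lugs=-.0735)
        P=M if nm=="port_mouth" else o["position"]+off[nm]*n
        e=prj(c,P[None])[0]
        ds=[d["xy"] for d in tip_of(nm,c)]; d=min(ds,key=lambda x:np.hypot(*(np.array(x)-e))) if ds else None
        print(c,nm,e.round(1),np.round(d,1) if d is not None else None)
for c in ims: 
    for r,col,ctr in ((.042,(0,255,0),M),(.025,(0,0,255),o["position"]-.0855*n),(.035,(255,0,0),o["position"]-.0855*n+.039*n)):
        t=np.linspace(0,2*np.pi,60);P=ctr+r*(np.cos(t)[:,None]*Rp[:,0]+np.sin(t)[:,None]*Rp[:,1])
        for s in prj(c,P): cv2.circle(ims[c],(int(s[0]*16),int(s[1]*16)),8,col,-1,shift=4)
x,y=prj("top",M[None])[0].astype(int);a=ims["top"][y-55:y+55,x-52:x+52]
x,y=prj("side",M[None])[0].astype(int);b=ims["side"][y-65:y+45,x-52:x+52]
cv2.imwrite("pics/chk.png",np.hstack([cv2.resize(a,(400,423),interpolation=2),cv2.resize(b,(400,423),interpolation=2)]))
cv2.imwrite("pics/chkw.png",ims["wrist"])
E
```

```text
t 10.82 port mm [  1.3  -0.  108.4] ang 225.0 tilt [ 0.01 -0.03] F [-1.  -0.4 -2. ] q [-37.  26.  11. 117.  42.  14.  67.] pos [0.6044 0.213  0.227 ]
wrist cartridge_handle [278.6 267. ] [279.3 269. ]
wrist cartridge_centre [278.6 242.3] [424.2 232.4]
wrist cartridge_lugs [278.6 224.3] [424.6 215. ]
wrist port_mouth [279.6 210. ] None
top cartridge_handle [285.6 192.3] [286.8 190.8]
top cartridge_centre [285.4 188.2] [285.2 185.8]
top cartridge_lugs [285.2 184.4] [282.1 182.5]
top port_mouth [285.  181.5] [285.3 183.4]
side cartridge_handle [279.6 157.8] [278.2 157.7]
side cartridge_centre [271.8 169.5] [271.6 167. ]
side cartridge_lugs [264.3 180.6] [262.8 180.6]
side port_mouth [257.9 191.2] [261. 190.]
```

View pics/chk.png

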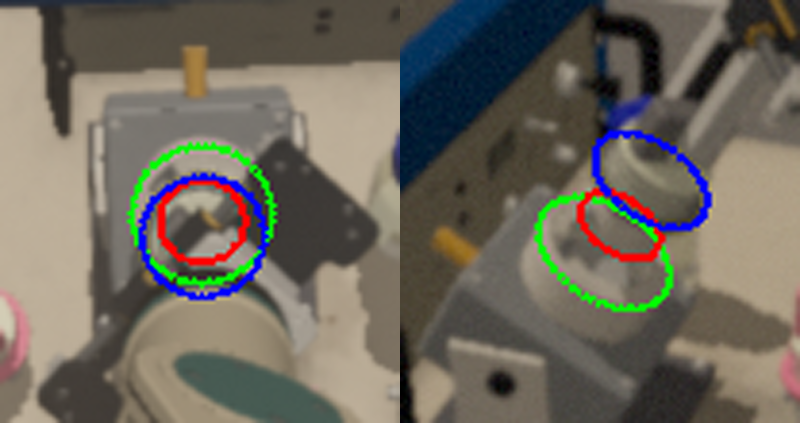

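The overlays of ring, foot and collar fit the picture in both views to within about 1 mm. I'll advance slowly along the axis.

>>> {"fn": "apply_moves", "kwargs": {"series": [0.1, 0, -0.175, 0, 0, 0, 0.1, 0, -0.175, 0, 0, 0, 0.1, 0, -0.175, 0, 0, 0, 0.1, 0, -0.175, 0, 0, 0, 0.1, 0, -0.175, 0, 0, 0, 0.1, 0, -0.175, 0, 0, 0, 0.1, 0, -0.175, 0, 0, 0, 0.1, 0, -0.175, 0, 0, 0, 0.1, 0, -0.175, 0, 0, 0, 0.1, 0, -0.175, 0, 0, 0]}}

```text
time_s: 12.4
position: [0.6142, 0.2131, 0.2089]
tool_rot: [-157.8, 20.7, -130.9]
contact_force: [0.4, -0.6, -1.9]
grip_width: 0.0179
finger_force: 30.0
```

```bash
python3 -c "
from h import *
rep()"
```

```text
t 12.4 port mm [ 0.7  0.1 87.8] ang 225.0 tilt [-0.02 -0.05] F [-0.6 -0.6 -1.9] q [-34.  28.   7. 117.  52.  14.  58.] pos [0.6142 0.2131 0.2089]
```

>>> {"fn": "apply_moves", "kwargs": {"series": [0.06, 0, -0.104, 0, 0, 0, 0.06, 0, -0.104, 0, 0, 0, 0.06, 0, -0.104, 0, 0, 0, 0.06, 0, -0.104, 0, 0, 0, 0.06, 0, -0.104, 0, 0, 0, 0.06, 0, -0.104, 0, 0, 0, 0.06, 0, -0.104, 0, 0, 0, 0.06, 0, -0.104, 0, 0, 0, 0, 0, 0, 0, 0, 0, 0, 0, 0, 0, 0, 0]}}

```text
time_s: 13.23
position: [0.6189, 0.213, 0.2006]
tool_rot: [-157.8, 20.6, -130.9]
contact_force: [-0.2, -0.3, -3.0]
grip_width: 0.0176
finger_force: 30.0
```

```bash
python3 -c "
from h import *
rep()"
```

```text
t 13.23 port mm [ 0.6 -0.  78.3] ang 225.0 tilt [-0.03 -0.06] F [-1.7 -0.3 -2.5] q [-33.  29.   5. 116.  56.  14.  53.] pos [0.6189 0.213  0.2006]
```

>>> {"fn": "apply_moves", "kwargs": {"series": [0.05, 0, -0.087, 0, 0, 0, 0.05, 0, -0.087, 0, 0, 0, 0.05, 0, -0.087, 0, 0, 0, 0.05, 0, -0.087, 0, 0, 0, 0.05, 0, -0.087, 0, 0, 0, 0.05, 0, -0.087, 0, 0, 0, 0.05, 0, -0.087, 0, 0, 0, 0.05, 0, -0.087, 0, 0, 0, 0, 0, 0, 0, 0, 0, 0, 0, 0, 0, 0, 0]}}

```text
time_s: 14.07
position: [0.6228, 0.213, 0.1937]
tool_rot: [-157.8, 20.6, -130.9]
contact_force: [-3.6, -0.5, 0.2]
grip_width: 0.0175
finger_force: 30.0
```

```bash
python3 -c "
from h import *
rep()"
```

```text
t 14.07 port mm [ 0.6  0.  70.4] ang 225.0 tilt [-0.03 -0.05] F [-3.  -0.5  1.9] q [-32.  30.   4. 116.  60.  14.  50.] pos [0.6228 0.213  0.1937]
```

>>> {"fn": "apply_moves", "kwargs": {"series": [0.065, 0, -0.113, 0, 0, 0, 0.065, 0, -0.113, 0, 0, 0, 0.065, 0, -0.113, 0, 0, 0, 0.065, 0, -0.113, 0, 0, 0, 0.065, 0, -0.113, 0, 0, 0, 0.065, 0, -0.113, 0, 0, 0, 0.065, 0, -0.113, 0, 0, 0, 0.065, 0, -0.113, 0, 0, 0, 0.065, 0, -0.113, 0, 0, 0, 0.065, 0, -0.113, 0, 0, 0]}}

```text
time_s: 14.9
position: [0.629, 0.2131, 0.1831]
tool_rot: [-157.8, 20.7, -130.9]
contact_force: [-10.8, -2.0, 9.2]
grip_width: 0.0178
finger_force: 30.0
```

```bash
python3 -c "
from h import *
rep();print(ctrl.get_obs()['torque'])"
```

```text
t 14.9 port mm [ 0.6  0.1 58.1] ang 225.0 tilt [ 0.   -0.04] F [-4.8 -2.  13.4] q [-30.  31.   3. 116.  65.  14.  45.] pos [0.629  0.2131 0.1831]
[-0.29193984  1.66117122 -0.2164286 ]
```

>>> {"fn": "apply_moves", "kwargs": {"series": [0.035, 0, -0.1, 0, 0, 0, 0.03, 0, -0.095, 0, 0, 0, 0, 0, 0, 0.03, 0, -0.052, 0, 0, 0, 0.03, 0, -0.052, 0, 0, 0, 0.03, 0, -0.052, 0, 0, 0, 0.03, 0, -0.052, 0, 0, 0, 0.03, 0, -0.052, 0, 0, 0, 0.03, 0, -0.052, 0, 0, 0, 0.03, 0, -0.052, 0, 0, 0, 0, 0, 0]}}

```text
time_s: 15.73
position: [0.6292, 0.2137, 0.1816]
tool_rot: [-168.4, 27.9, -156.3]
contact_force: [-14.6, -2.0, 13.6]
grip_width: 0.0179
finger_force: 30.0
```

```bash
python3 -c "
from h import *
rep();print(ctrl.get_obs()['torque'])"
```

```text
t 15.73 port mm [ 0.   0.7 56.7] ang 200.8 tilt [-0.    0.03] F [-5.8 -2.  19. ] q [-30.  32.   3. 116.  66.  14.  20.] pos [0.6292 0.2137 0.1816]
[-0.32855774  1.88679393 -0.15158153]
```

>>> {"fn": "apply_moves", "kwargs": {"series": [-0.09, -0.05, 0.06, 0.03, 0, -0.052, 0, 0, 0, 0.035, 0, -0.061, 0, 0, 0, 0.035, 0, -0.061, 0, 0, 0, 0.035, 0, -0.061, 0, 0, 0, 0.035, 0, -0.061, 0, 0, 0, 0.035, 0, -0.061, 0, 0, 0, 0.035, 0, -0.061, 0, 0, 0, 0.035, 0, -0.061, 0, 0, 0, 0.035, 0, -0.061, 0, 0, 0, 0, 0, 0]}}

```text
time_s: 16.57
position: [0.6292, 0.214, 0.1823]
tool_rot: [171.5, 28.9, 163.0]
contact_force: [-8.2, 0.1, 9.6]
grip_width: 0.0174
finger_force: 30.0
```

```bash
python3 -c "
from h import *
rep();print(ctrl.get_obs()['torque'])"
```

```text
t 16.57 port mm [ 0.4  1.  57.3] ang 165.1 tilt [0.01 0.06] F [-2.3  0.1 12.4] q [-30.  32.   3. 116.  66.  13. -15.] pos [0.6292 0.214  0.1823]
[-0.00761422  1.29017599 -0.08881828]
```

>>> {"fn": "apply_moves", "kwargs": {"series": [0, -0.05, 0, 0.0325, 0, -0.0563, 0, 0, 0, 0.0325, 0, -0.0563, 0, 0, 0, 0.0325, 0, -0.0563, 0, 0, 0, 0.0325, 0, -0.0563, 0, 0, 0, 0.0325, 0, -0.0563, 0, 0, 0, 0.0325, 0, -0.0563, 0, 0, 0, 0.0325, 0, -0.0563, 0, 0, 0, 0.0325, 0, -0.0563, 0, 0, 0, 0, 0, 0, 0, 0, 0, 0, 0, 0]}}

```text
time_s: 17.4
position: [0.6294, 0.2137, 0.1825]
tool_rot: [157.9, 20.8, 131.4]
contact_force: [-8.2, -0.6, 8.5]
grip_width: 0.0177
finger_force: 30.0
```

```bash
python3 -c "
from h import *
rep();print(ctrl.get_obs()['torque'])"
```

```text
t 17.4 port mm [ 0.7  0.7 57.4] ang 135.5 tilt [-0.01  0.14] F [-2.8 -0.6 11.5] q [-30.  31.   3. 116.  66.  13. -45.] pos [0.6294 0.2137 0.1825]
[ 0.00793749  1.23818378 -0.06702422]
```

>>> {"fn": "apply_moves", "kwargs": {"series": [-0.05, 0, 0.087, 0, 0, 0, -0.05, 0, 0.087, 0, 0, 0, -0.05, 0, 0.087, 0, 0, 0, -0.05, 0, 0.087, 0, 0, 0, -0.05, 0, 0.087, 0, 0, 0, -0.03, 0, 0.052, 0, 0, 0, 0, 0, 0, 0, 0, 0, 0, 0, 0, 0, 0, 0, 0, 0, 0, 0, 0, 0, 0, 0, 0, 0, 0, 0]}}

```text
time_s: 18.23
position: [0.6267, 0.2137, 0.1871]
tool_rot: [157.9, 20.8, 131.4]
contact_force: [-5.5, -0.8, 7.4]
grip_width: 0.0179
finger_force: 30.0
```

```bash
python3 -c "
from h import *
rep();print(ctrl.get_obs()['torque'])"
```

```text
t 18.23 port mm [ 0.7  0.7 62.7] ang 135.5 tilt [-0.02  0.13] F [-1.  -0.8  9.1] q [-30.  31.   2. 116.  65.  14. -44.] pos [0.6267 0.2137 0.1871]
[ 0.07180095  1.01361149 -0.02513798]
```

>>> {"fn": "apply_moves", "kwargs": {"series": [-0.025, 0, 0.043, 0, 0, 0, -0.025, 0, 0.043, 0, 0, 0, -0.025, 0, 0.043, 0, 0, 0, -0.025, 0, 0.043, 0, 0, 0, -0.025, 0, 0.043, 0, 0, 0, 0, 0, 0, 0, 0, 0, 0, 0, 0, 0, 0, 0, 0, 0, 0, 0, 0, 0, 0, 0, 0, 0, 0, 0, 0, 0, 0, 0, 0, 0]}}

```text
time_s: 19.07
position: [0.6256, 0.2136, 0.189]
tool_rot: [157.9, 20.8, 131.4]
contact_force: [-4.0, 1.0, 6.0]
grip_width: 0.0183
finger_force: 30.0
```

```bash
python3 -c "
from h import *
rep();print(ctrl.get_obs()['torque'])"
```

```text
t 19.07 port mm [ 0.6  0.6 64.9] ang 135.5 tilt [-0.03  0.12] F [-0.4  1.   7.2] q [-30.  31.   1. 116.  64.  14. -44.] pos [0.6256 0.2136 0.189 ]
[0.33117026 0.85968806 0.20327381]
```

>>> {"fn": "apply_moves", "kwargs": {"series": [-0.025, 0, 0.043, 0, 0, 0, -0.025, 0, 0.043, 0, 0, 0, -0.025, 0, 0.043, 0, 0, 0, -0.025, 0, 0.043, 0, 0, 0, 0, 0, 0, 0, 0, 0, 0, 0, 0, 0, 0, 0, 0, 0, 0, 0, 0, 0, 0, 0, 0, 0, 0, 0, 0, 0, 0, 0, 0, 0, 0, 0, 0, 0, 0, 0]}}

```text
time_s: 19.9
position: [0.6246, 0.2135, 0.1905]
tool_rot: [157.9, 20.8, 131.4]
contact_force: [-3.3, 3.2, 6.2]
grip_width: 0.0182
finger_force: 30.0
```

```bash
python3 -c "
from h import *
rep();print(ctrl.get_obs()['torque'])"
```

```text
t 19.9 port mm [ 0.6  0.5 66.7] ang 135.5 tilt [-0.04  0.11] F [0.2 3.2 7. ] q [-29.  30.   1. 116.  64.  15. -43.] pos [0.6246 0.2135 0.1905]
[0.77553351 0.2578004  0.45003912]
```

>>> {"fn": "apply_moves", "kwargs": {"series": [0, 0, 0, 0, 0, 0, 0, 0, 0, 0, 0, 0, 0, 0, 0, 0, 0, 0, 0, 0, 0, 0, 0, 0, 0, 0, 0, 0, 0, 0, 0, 0, 0, 0, 0, 0, 0, 0, 0, 0, 0, 0, 0, 0, 0, 0, 0, 0, 0, 0, 0, 0, 0, 0, 0, 0, 0, 0, 0, 0], "jaw": 5}}

```text
time_s: 20.73
position: [0.6241, 0.2121, 0.1899]
tool_rot: [158.1, 20.8, 131.4]
contact_force: [0.1, 0.2, 0.3]
grip_width: 0.0497
finger_force: 0.0
```

```bash
python3 - <<'E'
from h import *
rep();o=ctrl.get_obs();n=Rp[:,2]
ims={c:imaging.read_camera(c)[:,:,::-1].copy() for c in ("wrist","top","side")}
def prj(c,P):
    if c=="wrist": return wproj(P,o)
    m=imaging.camera_model(c);T=np.array(m["T"]);q=(P-T[:3,3])@T[:3,:3];q=q@np.array(m["K"]).T;return q[:,:2]/q[:,2:]
for c in ims: 
    for r,col,h in ((.042,(0,255,0),0),(.035,(255,0,0),.018),(.028,(0,0,255),.041)):
        t=np.linspace(0,2*np.pi,60);P=M+h*n+r*(np.cos(t)[:,None]*Rp[:,0]+np.sin(t)[:,None]*Rp[:,1])
        for s in prj(c,P): cv2.circle(ims[c],(int(s[0]*16),int(s[1]*16)),8,col,-1,shift=4)
x,y=prj("side",M[None])[0].astype(int);b=ims["side"][y-65:y+45,x-52:x+52]
a=rectify(cv2.cvtColor(ims["wrist"],cv2.COLOR_BGR2RGB)[:,:,::-1],o,M+.075*n,Rp,half=.06)
cv2.imwrite("pics/chk2.png",np.hstack([cv2.resize(a,(400,423)),cv2.resize(b,(400,423),interpolation=2)]))
E
```

```text
t 20.73 port mm [-0.2 -0.9 66.4] ang 135.5 tilt [-0.12 -0.04] F [0.2 0.2 0.3] q [-29.  30.   1. 116.  64.  15. -43.] pos [0.6241 0.2121 0.1899]
```

View pics/chk2.png

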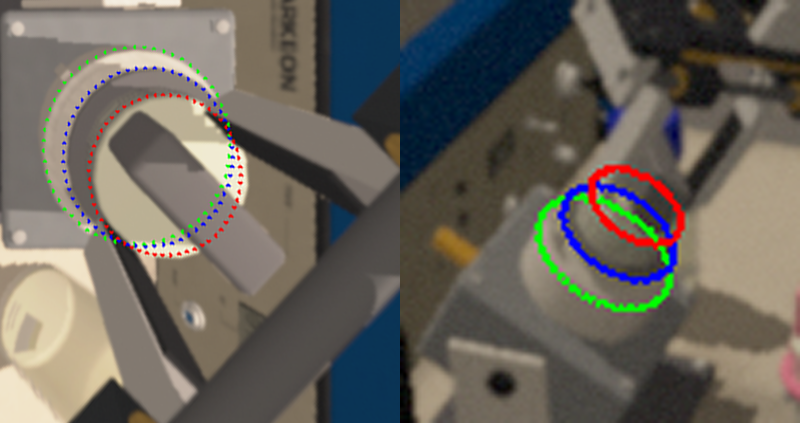

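The handle now points along about -47°, which fits locked, but the height is hard to judge from this picture. I'll check gently by centring on the measured axis, re-gripping, and lifting about 1 mm to feel whether it is held.

>>> {"fn": "apply_moves", "kwargs": {"series": [0.07, 0.12, 0.04, 0, 0, 0, 0, 0, 0, 0, 0, 0, 0, 0, 0, 0, 0, 0, 0, 0, 0, 0, 0, 0, 0, 0, 0, 0, 0, 0, 0, 0, 0, 0, 0, 0, 0, 0, 0, 0, 0, 0, 0, 0, 0, 0, 0, 0, 0, 0, 0, 0, 0, 0, 0, 0, 0, 0, 0, 0], "jaw": 0}}

```text
time_s: 21.72
position: [0.6248, 0.2134, 0.1903]
tool_rot: [158.1, 20.8, 131.4]
contact_force: [0.5, 0.1, -1.0]
grip_width: 0.018
finger_force: 30.0
```

```bash
python3 -c "
from h import *
rep();o=ctrl.get_obs();print(o['torque'],o['grip_width'],o['finger_force'])"
```

```text
t 21.72 port mm [ 0.6  0.4 66.4] ang 135.5 tilt [-0.11 -0.03] F [-0.1  0.1 -1.1] q [-29.  30.   1. 116.  64.  15. -43.] pos [0.6248 0.2134 0.1903]
[0.10251239 0.27524555 0.11716676] 0.017967693174883864 29.975208342075348
```

>>> {"fn": "apply_moves", "kwargs": {"series": [-0.025, 0, 0.043, 0, 0, 0, -0.025, 0, 0.043, 0, 0, 0, 0, 0, 0, 0, 0, 0, 0, 0, 0, 0, 0, 0, 0, 0, 0, 0, 0, 0, 0, 0, 0, 0, 0, 0, 0, 0, 0, 0, 0, 0, 0, 0, 0, 0, 0, 0, 0, 0, 0, 0, 0, 0, 0, 0, 0, 0, 0, 0]}}

```text
time_s: 22.55
position: [0.6248, 0.2133, 0.1904]
tool_rot: [158.1, 20.8, 131.4]
contact_force: [6.4, 1.1, -9.4]
grip_width: 0.018
finger_force: 30.0
```

```bash
python3 -c "
from h import *
rep();o=ctrl.get_obs();print(o['torque'],o['grip_width'],o['finger_force'])"
```

```text
t 22.55 port mm [ 0.6  0.3 66.5] ang 135.5 tilt [-0.15 -0.04] F [  0.9   1.1 -11.3] q [-29.  30.   1. 116.  64.  15. -43.] pos [0.6248 0.2133 0.1904]
[ 0.32497634 -0.09530572  0.27320257] 0.018030141339943476 29.96341824531555
```

It resists the pull, so it is held. A small counter-clockwise twist will show whether the lugs are in the locked pocket.

>>> {"fn": "apply_moves", "kwargs": {"series": [0.05, 0, -0.086, 0, 0, 0, 0, 0, 0, -0.025, 0, 0.0433, 0, 0, 0, -0.025, 0, 0.0433, 0, 0, 0, 0, 0, 0, 0, 0, 0, 0, 0, 0, 0, 0, 0, 0, 0, 0, 0, 0, 0, 0, 0, 0, 0, 0, 0, 0, 0, 0, 0, 0, 0, 0, 0, 0, 0, 0, 0, 0, 0, 0]}}

```text
time_s: 23.38
position: [0.6246, 0.2131, 0.1902]
tool_rot: [160.3, 22.9, 137.1]
contact_force: [-0.7, -1.0, 0.1]
grip_width: 0.018
finger_force: 30.0
```

```bash
python3 -c "
from h import *
rep();o=ctrl.get_obs();print(o['torque'],o['torque']@Rp)"
```

```text
t 23.38 port mm [ 0.3  0.1 66.4] ang 141.2 tilt [-0.13 -0.08] F [-0.5 -1.   0.5] q [-28.  30.  -1. 116.  65.  16. -39.] pos [0.6246 0.2131 0.1902]
[-0.14215722  0.72091354 -0.05241036] [-0.14931695  0.72091354  0.0256899 ]
```

It turned back freely by about 6°, which matches the pocket's slack. The height is 66.4 mm, and the spring readings predict 66.6 mm for the seat, so it is locked. I'll turn back to 90°, release, and retreat along the axis.

>>> {"fn": "apply_moves", "kwargs": {"series": [0, 0, 0, 0.025, 0, -0.0433, 0, 0, 0, 0.025, 0, -0.0433, 0, 0, 0, 0, 0, 0, 0, 0, 0, 0, 0, 0, 0, 0, 0, 0, 0, 0, 0, 0, 0, 0, 0, 0, 0, 0, 0, 0, 0, 0, 0, 0, 0, 0, 0, 0, 0, 0, 0, 0, 0, 0, 0, 0, 0, 0, 0, 0]}}

```text
time_s: 24.22
position: [0.6246, 0.2133, 0.1901]
tool_rot: [158.1, 20.8, 131.4]
contact_force: [-2.0, -0.2, -0.6]
grip_width: 0.0178
finger_force: 30.0
```

>>> {"fn": "apply_moves", "kwargs": {"series": [0, 0, 0, 0, 0, 0, 0, 0, 0, 0, 0, 0, 0, 0, 0, 0, 0, 0, 0, 0, 0, 0, 0, 0, 0, 0, 0, 0, 0, 0, 0, 0, 0, 0, 0, 0, 0, 0, 0, 0, 0, 0, 0, 0, 0, 0, 0, 0, 0, 0, 0, 0, 0, 0, 0, 0, 0, 0, 0, 0], "jaw": 5}}

```text
time_s: 25.05
position: [0.6248, 0.2133, 0.1902]
tool_rot: [158.1, 20.8, 131.4]
contact_force: [0.6, 0.3, -0.6]
grip_width: 0.0496
finger_force: 0.0
```

>>> {"fn": "apply_moves", "kwargs": {"series": [-0.5, 0, 0.87, 0, 0, 0, -0.5, 0, 0.87, 0, 0, 0, -0.5, 0, 0.87, 0, 0, 0, -0.5, 0, 0.87, 0, 0, 0, -0.5, 0, 0.87, 0, 0, 0, -0.8, 0, 1.4, 0, 0, 0, -0.8, 0, 1.4, 0, 0, 0, -0.8, 0, 1.4, 0, 0, 0, -0.8, 0, 1.4, 0, 0, 0, 0, 0, 0, 0, 0, 0]}}

```text
time_s: 25.88
position: [0.5678, 0.2143, 0.2925]
tool_rot: [157.8, 20.9, 131.3]
contact_force: [0.8, 0.4, -0.7]
grip_width: 0.05
finger_force: 0.0
```

```bash
python3 - <<'E'
from h import *
rep();o=ctrl.get_obs();n=Rp[:,2]
w=imaging.read_camera("wrist")[:,:,::-1].copy();s=imaging.read_camera("side")[:,:,::-1].copy()
a=rectify(w,o,M+.077*n,Rp,half=.07)
cv2.imwrite("pics/fin.png",np.hstack([a,cv2.resize(s[110:250,180:320],(400,400),interpolation=2)]))
E
```

```text
t 25.88 port mm [  2.3   1.3 183.5] ang 135.5 tilt [0.09 0.11] F [ 0.4  0.4 -1. ] q [-22.  18. -13. 117.  47.  28. -28.] pos [0.5678 0.2143 0.2925]
```

View pics/fin.png

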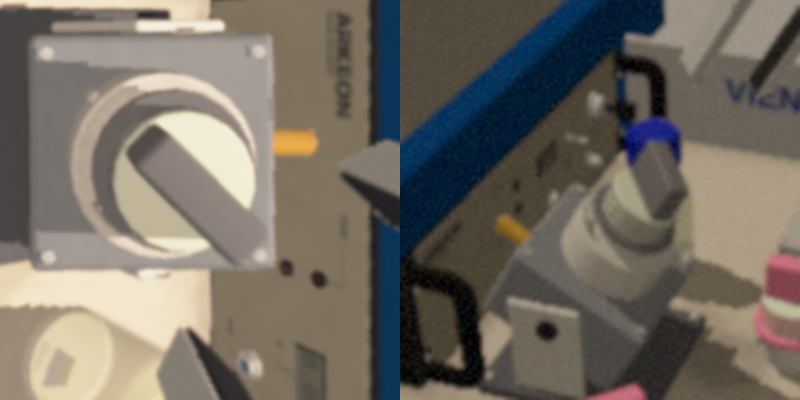

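The cartridge sits straight in the ring, its handle is along the seat direction at about -45°, and the gripper is clear. I'm handing in.

```bash
python3 -c "
from h import *
print(ctrl.finish_job())"
```

```text
the job is handed in; nothing more can be done
None
```

I fitted the grey drying cartridge into the ring port, pushed it in, turned it about 90° clockwise and released it, then handed the job in at about 26 s. A light pull and the spring forces both indicate it is in its locked seat; the pictures alone could not confirm the height. I did not touch the reel, tape roll or bottle.

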